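# Slide the bottle tray over the spill sill into the sampler bay

## Robot

A 6-joint arm with a two-finger parallel gripper is mounted at the origin on the work surface. World frame = base frame: x ahead of the robot, y to its left, z up, the work surface at z = 0. Lengths are in mm, angles in rad, forces in N, time in s.
With the tool pointing down it reaches from about 400 to 925 mm from the base axis. Payload 12.5 kg.
Tool frame: the origin (TCP) lies between the finger pads; the fingertips stand 11 mm ahead of it and the grasp point (between the pads) lies 8 mm behind it (env.tip_extent is the distance from the TCP to the fingertips, in mm); x points along the fingers, z is the direction in which the jaws open and shut, and the axes are right-handed (so a half turn about x gives the same grasp; the last joint's range is limited). The gripper opens to 95 mm and grips with 3 to 60 N. Pads are 20 mm wide; open, the fingers measure 119 mm over their backs; the gripper's body (75 mm by 180 mm) begins 59 mm behind the grasp point.
Start: joints at [-1.446, 0.491, 1.559, -0, 1.092, -0.106], TCP at [142.995, -608.442, 189.361] pointing down, gripper open.
Joint ranges: [-3.1, 3.1], [-0.84, 2.19], [0.05, 2.79], [-1.13, 4.28], [0.06, 2.93], [-2.69, 2.69]. Speed limits (rad/s): [2.22, 2.22, 2.79, 3.14, 3.14, 3.14].

## Interface

Orientations are given as [roll, pitch, yaw] about the fixed x, y, z axes, in that order (R = Rz(yaw) Ry(pitch) Rx(roll)).
In Python, from cell import status, imaging, env gives the robot as it stands. The module is installed in compiled form; this text tells all that it offers.
- The arm moves only by the tool apply_moves, never from a script. Its argument "increments" is a list of rows, each a list of 5 numbers: the closure, from 0 (fully open) to 1 (shut), then the shift along the tool's x, y, z in mm, then the turn about the tool's x in degrees. A call has 1 to 10 rows; each row shifts and turns the commanded pose from where the row before left it, along the tool's axes as they then stand; what a row does not reach is not made up. A row lasts 1/10 s, in which the tool goes at most 50 mm and 8.59 degrees, less where a joint would pass 70% of its speed; a pose out of reach is approached as far as the arm can. A call with a gripper value outside its range is refused whole. The fingers move at their own pace and stop on an object; the grip force is fixed at half the most. Time passes only in rows, so rows that do not move let the fingers close. It gives the time, the measured TCP pose, the force and the opening at its end, in the units of the state.
- status.state(): the state, without advancing time (a new reading comes with each control period).
- imaging.read_camera(name): name is "side" or "top" or "wrist"; returns a dict with "pixels" (480x640x3 uint8, red, green, blue), "fovy" (degrees; the focal length in pixels is half the picture's height over the tangent of half this angle, whatever the lens; pixels are square), "cx", "cy" (the principal point, pixels), "R" (3x3) and "t" (3): a world point X has camera coordinates R X + t. Camera axes: x right, y down, z forward; pixel columns grow to the right and rows downward; lengths in mm; the calibration is good to about 2 mm. The wrist camera is an equidistant fisheye: a pixel r from the principal point sees the ray r / f radians off the axis. A picture is of the moment at which its call begins. There is no depth.
- env.job_done(): hands the job in, once; it reports no verdict.
The state is a dict: "t": time; "joints": joint angles; "qvel": joint speeds; "tau": joint torques, N m; "eef_pos": TCP position; "tcp_rot": TCP orientation; "ft_force": force on the tool from outside, world axes, zero at the start; "moment": the same for the moment, N m; "opening": opening from 0.0 (shut) to 1.0 (fully open).
Only numpy, scipy, OpenCV 4.12 (cv2) and the standard library are available. Lean on these libraries where they do the work, as an engineer would, in place of code of your own. Each camera call takes 0.05 s, during which the arm holds its last target. There are 200 camera calls.

## Task

Get the blue bottle tray over the yellow sill into the bay by sliding it, not by carrying it: press down on the heel plate behind it (or otherwise raise only its nose, the heel staying on the bench) until the nose rests up on the sill, then push it on over the sill until the whole tray lies flat on the bay floor, gently up against the blue stop. Keep the three amber bottles standing in the tray, leave everything else on the bench where it is, and let go at the end.

Things in the scene. Friction and masses are not known exactly. Their poses are not given: they have to be found in the camera images.
- tray: Open blue plastic bottle tray, loose: box 150 mm long (x), 120 wide (y), 40 high, walls 4 mm. Origin: centre of its underside; x points to its nose (leading end), z up. A black heel plate and orange rib overhang behind it. With its bottles 0.33 to 0.60 kg. Once its middle has passed the sill it see-saws (nose down, plate up about 30 mm) and comes level when the heel drops off the sill.
- nose (a point): Middle of the tray's lower leading edge (75 mm ahead of its origin, at the underside); axes as the tray.
- heel (a point): Middle of the lower rear edge of the tray's box (75 mm behind its origin, at the underside). Pressing the heel plate tips the tray about this edge and lifts the nose: 10 mm down just behind the rib raises the nose about 22 mm. Axes as the tray.
- rib (a point): Foot of the rear face of the orange rib, mid-width, at the heel plate's top: 125 mm behind the tray's origin, 22 mm above its underside; axes as the tray. Rib 110 mm wide, 6 thick, 30 above the plate: push on its rear face. The black plate, 110 mm wide, 5 thick, ends 32 mm behind this point: press it there, a few mm clear of the rib, which leans back as the tray tips.
- bay: Fixed steel bay on the bench. Origin: on the bench, middle of the outer foot of its yellow sill; x points into the bay, z up. Sill 18 mm deep (x), 200 mm wide, its top 14 mm above the bench. Behind it a steel floor 3 mm above the bench, and grey side rails 24 mm high with 172 mm between them, from 18 to 178 mm along x.
- stop: Blue cross bar, 200 mm wide and 45 mm high, that closes the bay. Origin: on the bench at the middle of its face towards the sill, 182 mm along the bay's x axis; rigid. A tray against it has its heel 14 mm past the sill's inner face. Axes as the bay.
- bottle0: Amber bottle with black cap standing loose in a cell of the tray, 44 mm diameter, 85 mm high. Origin: centre of its base, z up.
- bottle1: Amber bottle with black cap standing loose in a cell of the tray, 44 mm diameter, 85 mm high. Origin: centre of its base, z up.
- bottle2: Amber bottle with black cap standing loose in a cell of the tray, 44 mm diameter, 85 mm high. Origin: centre of its base, z up.
- beaker: Bystander: clear beaker, 70 mm diameter, 90 mm high, loose. Origin: centre of its base.
- carton: Bystander: cardboard carton 130 x 100 x 70 mm high, loose. Origin: centre of its underside.
There are look-alikes about, which are no part of the job. Leave any green look-alike of the bottle0 alone.

How it is judged (in metres and radians):
On the way:
1. the tray's nose has been lifted onto the sill while its heel is still on the bench (x of nose in the frame of bay between 0.003 and 0.12 m and height (world z) of nose above 0.012 m and height (world z) of heel below 0.008 m), for 0.2 s.
At the end, for the whole second after the job is handed in: The tray lies flat on the bay floor (nose and heel edges less than 7 mm above the bench), wholly behind the sill, its nose within 6 mm of the stop and within 35 mm of the bay's middle line, within 0.12 rad of square; it is at rest, and all three bottles stand upright in it (within 0.2 rad) (x of nose in the frame of stop above -0.006 m and y of nose in the frame of bay between -0.035 and 0.035 m and x of heel in the frame of bay above 0.018 m and height (world z) of each of nose, heel below 0.007 m and angle between the x axis of tray and the x axis of bay, either way round below 0.12 rad and linear speed of tray below 0.01 m/s and angle between each of bottle0, bottle1, bottle2's own z axis and vertical below 0.2 rad and z of each of bottle0, bottle1, bottle2 in the frame of tray below 0.015 m and horizontal distance between each of bottle0, bottle1, bottle2 and tray below 0.075 m); the robot touches nothing.
It fails at once if the tray is carried: nose and heel both more than 30 mm up (height (world z) of each of nose, heel above 0.03 m).
It fails at once if the stop is rammed: more than 60 N between tray and stop (contact force between tray and stop above 60 N).
It fails at once if a bottle in the tray is tipped by more than 0.6 rad (angle between any of bottle0, bottle1, bottle2's own z axis and vertical above 0.6 rad).
It fails at once if a bystander is moved by more than 30 mm (distance of any of beaker, carton from where it was at the start of the episode above 0.03 m).
It also fails if it takes over 54 s, if anything falls off the work surface, if the arm or the gripper's body presses on something with over 40 N, if the wrist force passes 120 N, or if a joint passes its speed limit or range.

## Working session

There is one attempt and no reset: what is moved stays moved. The work goes in short steps, Python scripts to look and compute and a tool call to move; the robot and the scene stay as the last step left them, time stands still between calls to the robot, and variables do not carry over. Pictures are saved under pics/ and viewed, about 8 in all and at most 12, crops included, and the job is handed in when it is done.

Besides the shell and the picture viewer there is one more tool, called after "Request:" as a command line: name --pt "numbers of a row" for each row, then --argument value for the rest. apply_moves: Moves the arm, as the interface text tells. Its arguments: {"type":"object","properties":{"increments":{"type":"array"}},"required":["increments"]}

```bash
mkdir -p pics
cat > h.py <<'E'
import numpy as np, cv2
from cell import status, imaging, env
def shot(n,f):
    c=imaging.read_camera(n); cv2.imwrite(f'pics/{f}.png',c['pixels'][:,:,::-1]); 
    np.savez(f'pics/{f}.npz',**c); return c
def load(f): return dict(np.load(f'pics/{f}.npz'))
def ray(c,u,v):
    f=240/np.tan(np.radians(c['fovy'])/2); R=np.array(c['R']);t=np.array(c['t'])
    return -R.T@t, R.T@np.array([(u-c['cx'])/f,(v-c['cy'])/f,1.])
def plane(c,u,v,z):
    o,d=ray(c,u,v); return o+d*(z-o[2])/d[2]
E
python3 - <<'E'
from h import *
a=shot('top','t0');b=shot('side','s0')
for c in(a,b):print(c['fovy'],c['cx'],c['cy'],-np.array(c['R']).T@c['t'],np.array(c['R']).round(3).tolist())
print(status.state())
E
```

```text
51.2493564630422 319.88483740054227 241.40031108681413 [ 437.13175035   -5.2251005  1422.73279098] [[0.031, -0.999, 0.009], [-0.996, -0.031, -0.085], [0.085, -0.007, -0.996]]
49.1469091139563 322.7976086935287 242.91931083873095 [ 109.29119177  765.63543054 1088.29804335] [[-0.859, -0.512, 0.016], [-0.4, 0.649, -0.647], [0.321, -0.562, -0.762]]
{'t': 0.1, 'joints': array([-1.44561967e+00,  4.91490940e-01,  1.55939812e+00,  3.11308053e-05,
        1.09166591e+00, -1.05631952e-01]), 'qvel': array([ 1.78350853e-04, -9.48270991e-04, -1.44922180e-03,  3.38405338e-06,
        1.66856256e-03,  4.25766714e-04]), 'tau': array([ 2.30412974e-03, -6.13623405e+01, -2.58605701e+01,  6.93910453e-02,
        4.70281765e-02, -5.62766218e-05]), 'eef_pos': array([ 142.95933346, -608.19025093,  188.82205808]), 'tcp_rot': array([3.00727589, 1.56983361, 1.6672738 ]), 'ft_force': array([ 0.21754437, -0.40200121, -0.12229229]), 'moment': array([0.02251619, 0.01425023, 0.02776791]), 'opening': 1.0000839531568873}
```

View pics/t0.png

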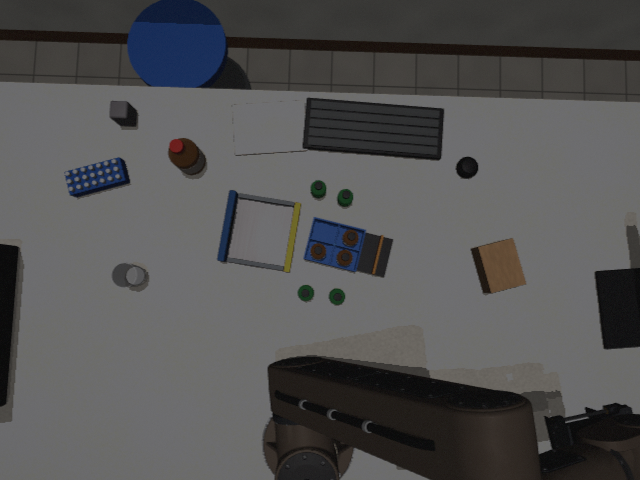

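View pics/s0.png

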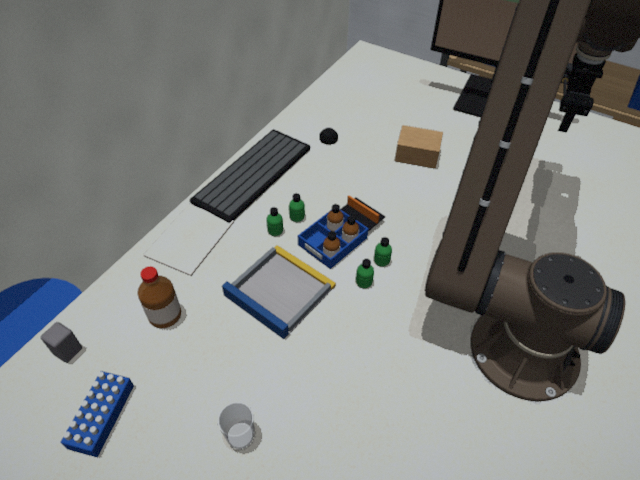

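Top view: tray (blue, with 3 amber bottles) at about (335,245), its rib and plate at (380,255). Bay: yellow sill at (293,237), blue stop at (228,227). Possible mix-ups: four green bottles (318,189), (345,198), (306,292), (337,296); big brown bottle (184,152); blue/white rack (97,177). The tray is the blue box holding the amber bottles.

```bash
cat > meas.py <<'E'
from h import *
import sys
def meas(f):
    c=load(f);hsv=cv2.cvtColor(c['pixels'],cv2.COLOR_RGB2HSV)
    def comp(lo,hi,box):
        m=cv2.inRange(hsv,lo,hi);k=np.zeros_like(m);x0,y0,x1,y1=box;k[y0:y1,x0:x1]=m[y0:y1,x0:x1]
        n,l,s,_=cv2.connectedComponentsWithStats(k)
        i=1+s[1:,4].argmax();return (l==i).astype(np.uint8)
    def rect(m,z):
        p=cv2.findContours(m,0,2)[0];p=max(p,key=len).reshape(-1,2)
        w=np.array([plane(c,u,v,z)[:2] for u,v in p],np.float32)
        r=cv2.minAreaRect(w);B=cv2.boxPoints(r);L=max(r[1]);S=min(r[1])
        e=[B[1]-B[0],B[2]-B[1]];e=max(e,key=np.linalg.norm);a=np.degrees(np.arctan2(e[1],e[0]))%180
        return np.round(r[0],1),round(L,1),round(S,1),round(a,2)
    print('sill',rect(comp((20,120,60),(35,255,255),(180,150,420,320)),14))
    print('stop',rect(comp((105,120,30),(125,255,255),(200,170,245,290)),45))
    print('rib',rect(comp((8,150,80),(19,255,255),(200,200,420,320)),52))
    try: print('tray',rect(comp((105,150,40),(125,255,255),(240,150,420,320)),40))
    except Exception as e: print(e)
if __name__=='__main__': meas(sys.argv[1])
E
python3 meas.py t0
python3 - <<'E'
from h import *
c=load('t0')['pixels'][180:310,210:410,::-1]
cv2.imwrite('pics/c0.png',cv2.convertScaleAbs(cv2.resize(c,(800,520),interpolation=cv2.INTER_CUBIC),alpha=1.6))
E
```

```text
sill (array([568.9,  64.3]), 198.2, 17.8, np.float32(172.78))
stop (array([592.4, 244.3]), 196.8, 19.0, np.float32(172.62))
rib (array([ 523.4, -173.6]), 105.0, 4.7, np.float32(167.65))
tray (array([549.5, -55.6]), 146.3, 117.7, np.float32(77.37))
```

View pics/c0.png

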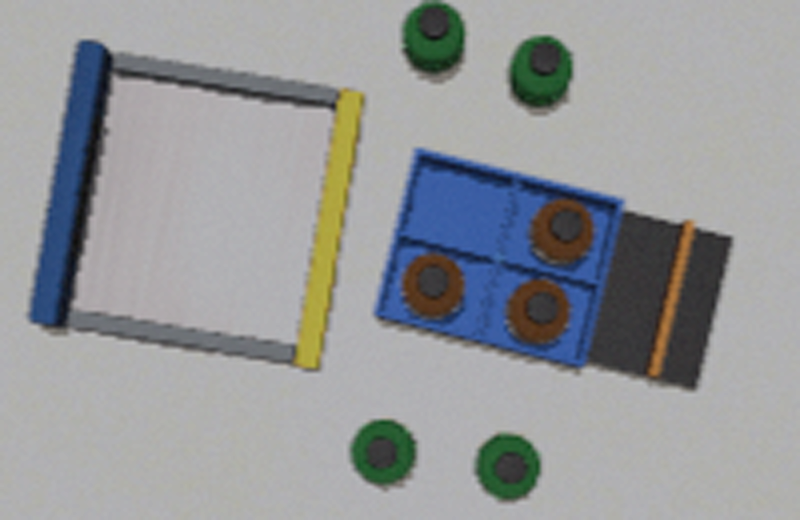

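Choice confirmed in the crop: the blue tray holds three amber bottles, with the plate and rib to its right. Fitted sizes match the ones given (sill 198x18, tray 146x118, rib 105). Next: tool axes and green bottle clearances.

```bash
cat >> h.py <<'E'
from scipy.spatial.transform import Rotation as Ro
B0=np.array([567.8,55.4]);ab=np.radians(82.65);ub=np.array([np.cos(ab),np.sin(ab)]);vb=np.array([-ub[1],ub[0]])
def bay(p): d=np.array(p)[:2]-B0; return np.round([d@ub,d@vb],1)
def tool():
    s=status.state(); R=Ro.from_euler('xyz',s['tcp_rot']).as_matrix()
    return s,R
E
python3 - <<'E'
from h import *
s,R=tool();print(R.round(3))
c=load('t0');hsv=cv2.cvtColor(c['pixels'],cv2.COLOR_RGB2HSV)
m=cv2.inRange(hsv,(45,100,20),(85,255,255))
for q in cv2.findContours(m,0,2)[0]:
    if cv2.contourArea(q)>40:
        (u,v),r=cv2.minEnclosingCircle(q); print('green',(u,v),bay(plane(c,u,v,40)))
o=np.array([549.5,-55.6]);a=np.radians(77.5);tx=np.array([np.cos(a),np.sin(a)])
rib=o-125*tx
print('nose',bay(o+75*tx),'rib',rib,bay(rib))
# target TCP: 17mm behind rib rear face, tool y or z
p=rib-17*tx; d=np.array([*p,70])-s['eef_pos']
print('target',p,'d tool',R.T@d)
print('tool y heading',np.degrees(np.arctan2(R[1,1],R[0,1])))
E
```

```text
[[-0.     0.973  0.229]
 [ 0.001  0.229 -0.973]
 [-1.     0.    -0.001]]
green (336.4193420410156, 296.2096862792969) [-139.9  145.4]
green (305.5, 292.5) [-54.4 148.9]
green (344.5, 197.0) [-119.4 -130.6]
green (318.5, 188.8125) [ -43.9 -141.9]
nose [-37.7  -2.8] rib [ 522.44504826 -177.63700089] [-236.9   15.2]
target [ 518.76557482 -194.23403301] d tool [ 119.18382099  460.51921073 -316.90067252]
tool y heading 13.223532434942237
```

Request:
apply_moves --pt "0.4 0 33 -23 0" --pt "0.4 0 33 -23 0" --pt "0.4 0 33 -23 0" --pt "0.4 0 33 -23 0" --pt "0.4 0 33 -23 0" --pt "0.4 0 33 -23 0" --pt "0.4 0 33 -23 0" --pt "0.4 0 33 -23 0" --pt "0.4 0 33 -23 0" --pt "0.4 0 33 -23 0"

```text
t: 1.1
eef_pos: [412.4, -307.6, 189.2]
tcp_rot: [-2.376, 1.571, 2.567]
ft_force: [0.3, -0.8, -0.5]
opening: 0.6
```

Request:
apply_moves --pt "0.4 0 33 -23 0" --pt "0.4 0 33 -23 0" --pt "0.4 0 33 -23 0" --pt "0.4 0 0 0 -8" --pt "0.4 0 0 0 -8" --pt "0.4 0 0 0 -8" --pt "0.4 0 0 0 -8" --pt "0.4 0 0 0 -8" --pt "0.4 0 0 0 -8" --pt "0.4 0 0 0 -8"

```text
t: 2.1
eef_pos: [492.1, -219.1, 189.1]
tcp_rot: [3.062, 1.57, 2.705]
ft_force: [-0.2, -0.9, 0.5]
opening: 0.599
```

Request:
apply_moves --pt "0.4 0 0 0 -8" --pt "0.4 0 0 0 0"

```text
t: 2.3
eef_pos: [492.1, -219.2, 189.1]
tcp_rot: [3.032, 1.57, 2.812]
ft_force: [0.3, 0.5, -0.1]
opening: 0.599
```

```bash
cat > d.py <<'E'
from h import *
import sys
# args: target x y z heading
x,y,z,h=map(float,sys.argv[1:])
s,R=tool();print('t',s['t'],'pos',s['eef_pos'].round(1),'head',np.degrees(np.arctan2(R[1,1],R[0,1])).round(1),'d tool',(R.T@(np.array([x,y,z])-s['eef_pos'])).round(1),'F',s['ft_force'].round(1),'op',s['opening'],'bay',bay(s['eef_pos']))
E
python3 d.py 518.8 -194.2 48 77.5
python3 -c "
from h import *
shot('wrist','w0')"
```

```text
t 2.3 pos [ 492.1 -219.2  189.1] head 77.3 d tool [141.1  30.2  20.6] F [ 0.3  0.5 -0.1] op 0.5985805679603798 bay [-282.    39.9]
```

View pics/w0.png

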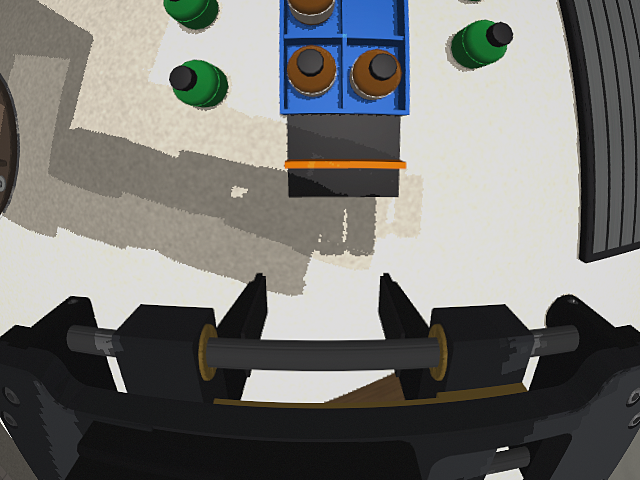

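The wrist view shows the plate and rib at (345,164), square to the tool and about 20 mm to the right of the finger mid-line, which agrees with the top-view measurement. Going down behind the rib.

Request:
apply_moves --pt "0.4 0 14 10.5 0" --pt "0.4 0 14 10 0" --pt "0.4 25 0 0 0" --pt "0.4 30 0 0 0" --pt "0.4 30 0 0 0" --pt "0.4 30 0 0 0" --pt "0.4 20 0 0 0" --pt "0.4 6 0 0 0" --pt "0.4 0 0 0 0"

```text
t: 3.25
eef_pos: [518.5, -196.1, 47.8]
tcp_rot: [2.924, 1.57, 2.699]
ft_force: [0.6, 0.3, 0.3]
opening: 0.598
```

```bash
python3 d.py 518.4 -196.2 34 77.5
python3 - <<'E'
from h import *
w=shot('wrist','w1')['pixels'];t=shot('top','t1')['pixels'][210:310,320:440];s=shot('side','s1')['pixels'][160:300,280:440]
f=lambda p:cv2.resize(p[:,:,::-1],(400,300),interpolation=cv2.INTER_CUBIC)
cv2.imwrite('pics/m1.png',cv2.convertScaleAbs(np.vstack([np.hstack([f(t),f(s)]),np.hstack([f(w),f(w[100:300,200:467])])]),alpha=1.4))
E
```

```text
t 3.25 pos [ 518.5 -196.1   47.8] head 77.2 d tool [13.8 -0.1 -0. ] F [0.6 0.3 0.3] op 0.5979893282696652 bay [-255.7   16.7]
```

View pics/m1.png

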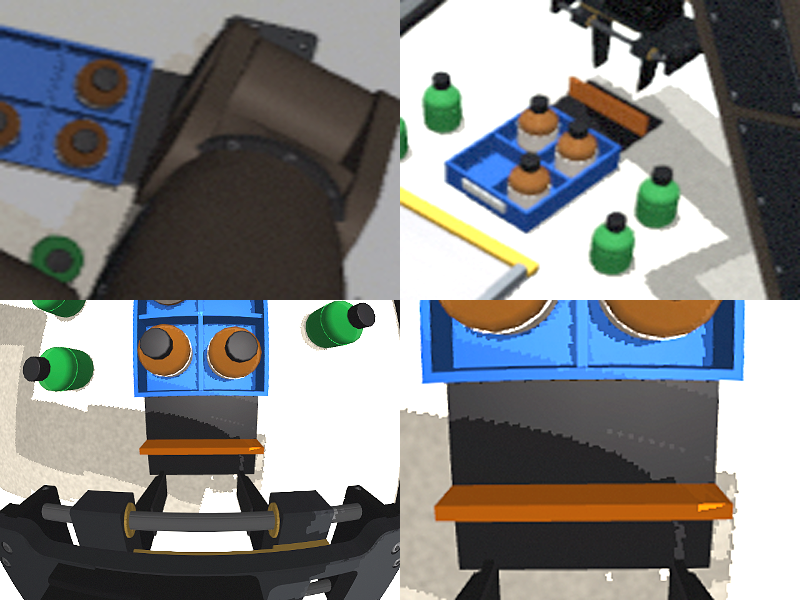

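Run:
```python
from h import *
c=load('s1')
for u,v in [(280+200*.4,160+66*.4667),(280+242*.4,160+90*.4667)]:
    print((u,v),plane(c,u,v,37).round(),bay(plane(c,u,v,37)))
for u,v in [(280+170*.4,160+80*.4667),(280+245*.4,160+118*.4667)]: print('rib top',plane(c,u,v,52).round(),bay(plane(c,u,v,52)))
```

```text
(360.0, 190.8022) [ 562. -235.   37.] [-288.6  -31.5]
(376.8, 202.003) [ 500. -220.   37.] [-281.7   31.7]
rib top [ 572. -180.   52.] [-232.6  -34.1]
rib top [ 469. -163.   52.] [-229.1   69.9]
```

Run:
```python
from h import *
s,R=tool();p=s['eef_pos']
def proj(c,X):
    q=c['R']@X+c['t'];f=240/np.tan(np.radians(c['fovy'])/2);return (c['cx']+f*q[0]/q[2],c['cy']+f*q[1]/q[2])
def fish(c,X):
    q=c['R']@X+c['t'];f=240/np.tan(np.radians(c['fovy'])/2);th=np.arctan2(np.hypot(q[0],q[1]),q[2]);k=f*th/np.hypot(q[0],q[1]);return (c['cx']+k*q[0],c['cy']+k*q[1])
c=load('s1');w=load('w1')
for dx in (11,-20):
  for z in(-28,28):
    X=p+R@np.array([dx,0,z]);print(dx,z,X.round(),'side',np.round(proj(c,X)),'wrist',np.round(fish(w,X)))
tx=np.array([np.cos(np.radians(77.5)),np.sin(np.radians(77.5))]);rib=np.array([522.4,-177.6])
for k in(0,-32):
    X=np.array([*(rib+k*tx),22]);print('plate',k,'side',np.round(proj(c,X)),'wrist',np.round(fish(w,X)))
im=cv2.resize(c['pixels'][140:260,310:450,::-1],(800,686),interpolation=cv2.INTER_CUBIC)[:600]
cv2.imwrite('pics/s1c.png',cv2.convertScaleAbs(im,alpha=1.8))
```

```text
11 -28 [ 492. -190.   38.] side [375. 209.] wrist [277. 270.]
11 28 [ 546. -203.   38.] side [360. 199.] wrist [371. 270.]
-20 -28 [ 492. -190.   69.] side [376. 201.] wrist [270. 291.]
-20 28 [ 546. -203.   69.] side [360. 191.] wrist [378. 292.]
plate 0 side [362. 212.] wrist [322. 231.]
plate -32 side [370. 206.] wrist [323. 279.]
```

View pics/s1c.png

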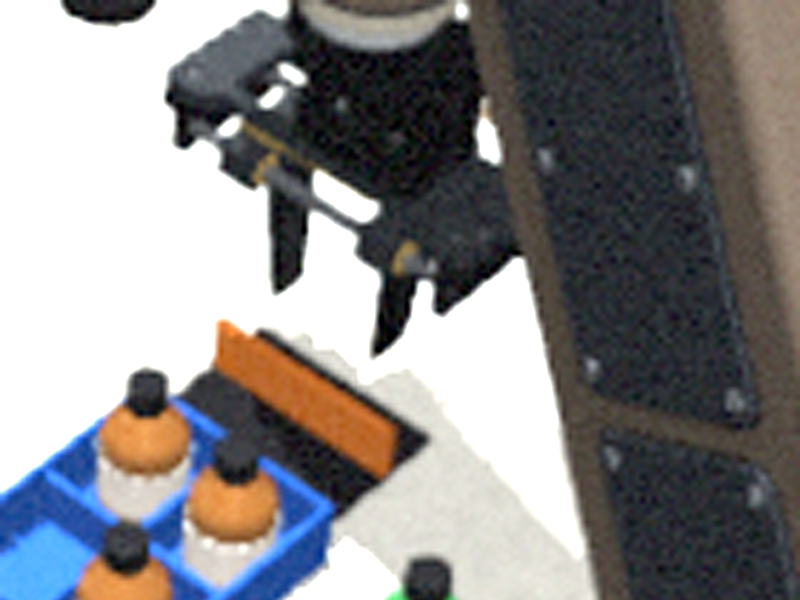

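Run:
```python
from h import *
s,R=tool();p=s['eef_pos']
def fish(c,X):
    q=c['R']@X+c['t'];f=240/np.tan(np.radians(c['fovy'])/2);th=np.arctan2(np.hypot(q[0],q[1]),q[2]);k=f*th/np.hypot(q[0],q[1]);return (c['cx']+k*q[0],c['cy']+k*q[1])
def proj(c,X):
    q=c['R']@X+c['t'];f=240/np.tan(np.radians(c['fovy'])/2);return (c['cx']+f*q[0]/q[2],c['cy']+f*q[1]/q[2])
w=load('w1');print('wcam',(-w['R'].T@w['t']).round(), 'tcp',p.round(1))
w=load('w1');c=load('s1')
a=np.radians(77.5);tx=np.array([np.cos(a),np.sin(a)]);ty=np.array([-tx[1],tx[0]]);rib=np.array([522.4,-177.6])
for n,k,z in(('plate end',-32,22),('rib top rear',0,52),('rib top front',6,52)):
  for y in(55,-55):
    X=np.array([*(rib+k*tx+y*ty),z]);print(n,y,np.round(fish(w,X)),np.round(proj(c,X)))
g=w['pixels'];hsv=cv2.cvtColor(g,cv2.COLOR_RGB2HSV);m=cv2.inRange(hsv,(6,180,90),(19,255,255));m[:190]=0
y,x=np.where(m>0);print('rib seen',x.min(),x.max(),y.min(),y.max())
```

```text
wcam [ 536. -117.  244.] tcp [ 519.1 -196.6   49.4]
plate end 55 [239. 278.] [385. 216.]
plate end -55 [406. 278.] [355. 197.]
rib top rear 55 [223. 246.] [379. 215.]
rib top rear -55 [421. 245.] [348. 195.]
rib top front 55 [222. 236.] [377. 216.]
rib top front -55 [422. 235.] [347. 196.]
rib seen 223 421 223 247
```

The wrist view confirms the height (rib predicted at 223–421 px, seen at 223–421). The side view shows the fingertips about 8 px higher than predicted, so I'll find the plate by touch.

Request:
apply_moves --pt "0.4 5 0 0 0" --pt "0.4 4 0 0 0" --pt "0.4 2 0 0 0" --pt "0.4 1 0 0 0" --pt "0.4 1 0 0 0" --pt "0.4 1 0 0 0" --pt "0.4 1 0 0 0" --pt "0.4 0 0 0 0"

```text
t: 4.2
eef_pos: [518.4, -196.5, 33.2]
tcp_rot: [-2.367, 1.571, -2.59]
ft_force: [-0.1, -0.0, -0.6]
opening: 0.6
```

Request:
apply_moves --pt "0.4 1 0 0 0" --pt "0.4 1 0 0 0" --pt "0.4 1 0 0 0" --pt "0.4 0 0 0 0"

```text
t: 4.6
eef_pos: [518.4, -196.5, 30.2]
tcp_rot: [-2.716, 1.571, -2.939]
ft_force: [-0.3, 0.3, 0.5]
opening: 0.6
```

```bash
python3 d.py 518.4 -196.2 34 77.5
python3 - <<'E'
from h import *
w=shot('wrist','w2')['pixels'];s=shot('side','s2')['pixels'][160:260,300:433]
f=lambda p:cv2.resize(p[:,:,::-1],(400,300),interpolation=cv2.INTER_CUBIC)
cv2.imwrite('pics/m2.png',np.hstack([f(s),f(w[100:300,200:467])]))
E
```

```text
t 4.6 pos [ 518.4 -196.5   30.2] head 77.2 d tool [-3.8  0.3 -0. ] F [-0.3  0.3  0.5] op 0.6003350529518473 bay [-256.1   16.8]
```

View pics/m2.png

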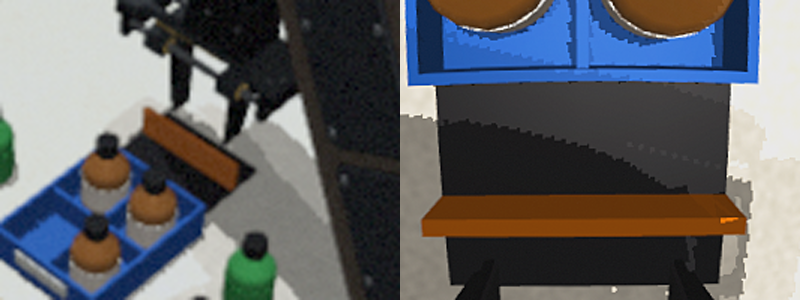

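Run:
```python
from h import *
c=load('s2');w=load('w2')
def fray(c,u,v):
    f=240/np.tan(np.radians(c['fovy'])/2);a=np.array([u-c['cx'],v-c['cy']]);r=np.hypot(*a);th=r/f
    d=np.array([*(np.sin(th)*a/r),np.cos(th)]);return -c['R'].T@c['t'],c['R'].T@d
for (su,sv),(wu,wv) in (((377.7,206.7),(260,275)),((359.3,195),(381,275))):
    o1,d1=ray(c,su,sv);o2,d2=fray(w,wu,wv)
    k=np.linalg.lstsq(np.c_[d1,-d2],o2-o1,rcond=None)[0]
    a,b=o1+k[0]*d1,o2+k[1]*d2;print(a.round(),b.round(),np.linalg.norm(a-b).round(1),'bay',bay((a+b)/2))
```

```text
[ 483. -187.   56.] [ 489. -181.   52.] 9.9 bay [-248.    50.5]
[ 544. -192.   65.] [ 548. -189.   64.] 5.9 bay [-246.7   -9.9]
```

Request:
apply_moves --pt "0.4 1 0 0 0" --pt "0.4 1 0 0 0" --pt "0.4 1 0 0 0" --pt "0.4 1 0 0 0" --pt "0.4 0 0 0 0"

```text
t: 5.2
eef_pos: [518.3, -196.4, 26.1]
tcp_rot: [-3.133, 1.571, 2.927]
ft_force: [-0.1, -0.4, -0.6]
opening: 0.599
```

```bash
python3 d.py 518.4 -196.2 34 77.5
```

```text
t 5.2 pos [ 518.3 -196.4   26.1] head 77.2 d tool [-7.9  0.2  0. ] F [-0.1 -0.4 -0.6] op 0.5991751741017588 bay [-256.1   16.9]
```

```bash
python3 -c "
from h import *
print(env.tip_extent,[a for a in dir(env) if a[0]!='_'])"
```

```text
11.0 ['IKError', 'job_done', 'tip_extent']
```

Request:
apply_moves --pt "0.4 2 0 0 0" --pt "0.4 2 0 0 0" --pt "0.4 1 0 0 0" --pt "0.4 1 0 0 0" --pt "0.4 0 0 0 0"

```text
t: 5.7
eef_pos: [518.4, -196.4, 20.2]
tcp_rot: [-2.881, 1.571, -3.104]
ft_force: [-0.1, 0.7, -0.6]
opening: 0.597
```

Run:
```python
from h import *
w=shot('wrist','w3')['pixels'];s=shot('side','s3')['pixels'][165:240,330:430]
f=lambda p:cv2.resize(p[:,:,::-1],(400,300),interpolation=cv2.INTER_CUBIC)
f2=lambda p:cv2.resize(p[:,:,::-1],(800,600),interpolation=cv2.INTER_CUBIC)
a=cv2.convertScaleAbs(cv2.resize(s[:,:,::-1],(400,300),interpolation=cv2.INTER_CUBIC),alpha=1.3)
b=f(w[180:300,240:400])
b=cv2.LUT(b,(255*(np.arange(256)/255)**.5).astype(np.uint8))
a=cv2.LUT(a,(255*(np.arange(256)/255)**.6).astype(np.uint8))
cv2.imwrite('pics/m3.png',np.hstack([a,b]))
```

```text
(no output)
```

View pics/m3.png

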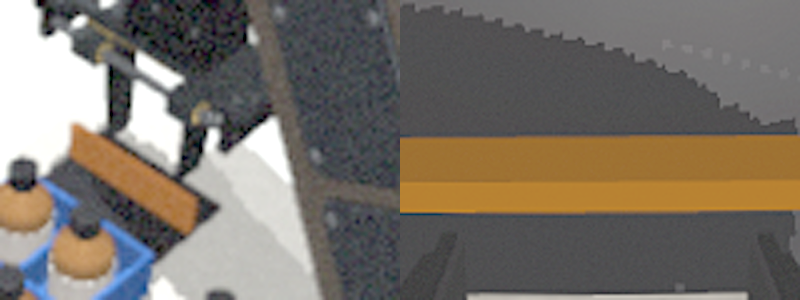

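Still no touch, and the side view again shows the tips about 28 mm higher than the state implies. So the real fingertips stand short of the stated extent; contact should come at a TCP z of about 3–5. I'll keep feeling downwards.

Request:
apply_moves --pt "0.4 3 0 0 0" --pt "0.4 3 0 0 0" --pt "0.4 3 0 0 0" --pt "0.4 1 0 0 0" --pt "0.4 1 0 0 0" --pt "0.4 1 0 0 0" --pt "0.4 0 0 0 0"

```text
t: 6.5
eef_pos: [518.4, -196.5, 8.2]
tcp_rot: [-2.441, 1.571, -2.664]
ft_force: [0.5, 0.1, -0.7]
opening: 0.601
```

Request:
apply_moves --pt "0.4 1 0 0 0" --pt "0.4 1 0 0 0" --pt "0.4 1 0 0 0" --pt "0.4 0 0 0 0"

```text
t: 6.9
eef_pos: [518.3, -196.4, 5.2]
tcp_rot: [-3.09, 1.571, 2.97]
ft_force: [0.0, 0.0, 0.3]
opening: 0.601
```

Request:
apply_moves --pt "0.4 1 0 0 0" --pt "0.4 1 0 0 0" --pt "0.4 0 0 0 0"

```text
t: 7.2
eef_pos: [518.4, -196.4, 3.2]
tcp_rot: [-2.846, 1.571, -3.069]
ft_force: [-0.7, 0.1, 0.3]
opening: 0.598
```

Request:
apply_moves --pt "0.4 1 0 0 0" --pt "0.4 1 0 0 0" --pt "0.4 0 0 0 0"

```text
t: 7.5
eef_pos: [518.4, -196.5, 1.2]
tcp_rot: [-2.698, 1.571, -2.921]
ft_force: [0.2, 0.4, -0.3]
opening: 0.602
```

Request:
apply_moves --pt "0.4 1 0 0 0" --pt "0.4 1 0 0 0" --pt "0.4 0 0 0 0"

```text
t: 7.8
eef_pos: [518.4, -196.5, -0.8]
tcp_rot: [-2.702, 1.571, -2.925]
ft_force: [-0.3, -0.2, 0.7]
opening: 0.598
```

Request:
apply_moves --pt "0.4 1 0 0 0" --pt "0.4 1 0 0 0" --pt "0.4 0 0 0 0"

```text
t: 8.1
eef_pos: [518.3, -196.4, -2.8]
tcp_rot: [-3.064, 1.571, 2.996]
ft_force: [-0.4, 0.3, 0.2]
opening: 0.602
```

Request:
apply_moves --pt "0.4 1 0 0 0" --pt "0.4 1 0 0 0" --pt "0.4 0 0 0 0"

```text
t: 8.4
eef_pos: [518.4, -196.9, -4.4]
tcp_rot: [-1.01, 1.57, -1.232]
ft_force: [-2.6, -2.7, 5.7]
opening: 0.602
```

Run:
```python
from h import *
w=shot('wrist','w4')['pixels'];s=shot('side','s4')['pixels'][165:240,330:430]
f=lambda p:cv2.resize(p[:,:,::-1],(400,300),interpolation=cv2.INTER_CUBIC)
b=cv2.LUT(f(w[180:300,240:400]),(255*(np.arange(256)/255)**.5).astype(np.uint8))
a=cv2.LUT(f(s),(255*(np.arange(256)/255)**.5).astype(np.uint8))
cv2.imwrite('pics/m4.png',np.hstack([a,b]))
print(status.state()['ft_force'],status.state()['moment'])
```

```text
[-1.45833915 -2.64138543  4.89693609] [-0.41508438  0.37234486  0.01594395]
```

View pics/m4.png

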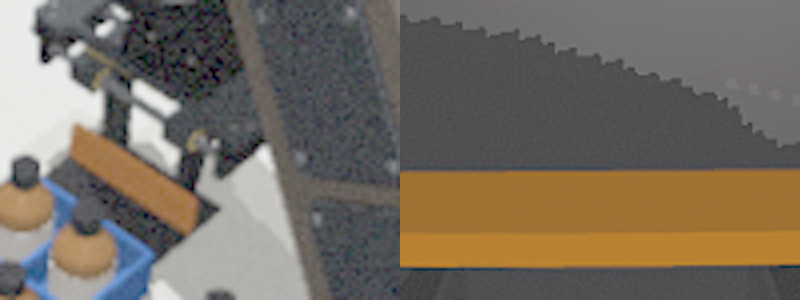

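Contact at TCP z about -4 (5 N up). The tips are on the plate, so the effective tip height is TCP z + 26. Pressing on.

Request:
apply_moves --pt "0.4 1 0 0 0" --pt "0.4 1 0 0 0" --pt "0.4 1 0 0 0" --pt "0.4 1 0 0 0" --pt "0.4 0 0 0 0"

```text
t: 9.0
eef_pos: [518.7, -197.3, -8.3]
tcp_rot: [-0.687, 1.569, -0.91]
ft_force: [-3.1, -5.5, 5.4]
opening: 0.601
```

Request:
apply_moves --pt "0.4 1 0 0 0" --pt "0.4 1 0 0 0" --pt "0.4 1 0 0 0" --pt "0.4 1 0 0 0" --pt "0.4 0 0 0 0"

```text
t: 9.5
eef_pos: [518.8, -197.4, -12.3]
tcp_rot: [-0.582, 1.569, -0.805]
ft_force: [-2.2, -4.9, 6.0]
opening: 0.597
```

Run:
```python
from h import *
t=shot('top','t5')['pixels'][200:290,280:400]
w=shot('wrist','w5')['pixels'];s=shot('side','s5')['pixels'][170:290,280:440]
f=lambda p:cv2.LUT(cv2.resize(p[:,:,::-1],(400,300),interpolation=cv2.INTER_CUBIC),(255*(np.arange(256)/255)**.6).astype(np.uint8))
cv2.imwrite('pics/m5.png',np.hstack([f(s),f(t)]))
```

```text
(no output)
```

View pics/m5.png

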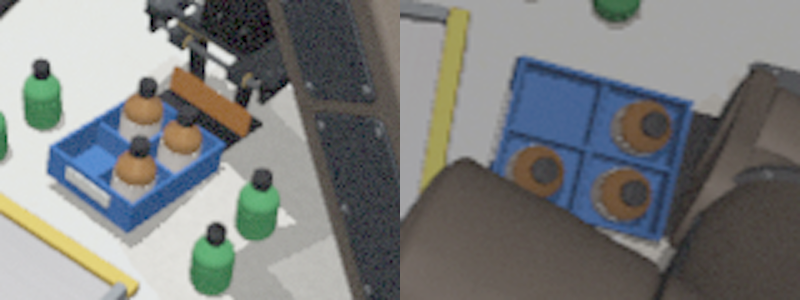

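The nose is clearly lifted and all three bottles are upright. Advancing while pressed, turning gradually to square up with the bay.

Request:
apply_moves --pt "0.4 1 0 0 0" --pt "0.4 0.5 0 0 0" --pt "0.4 0 2 0.3 0" --pt "0.4 0 2.5 0.4 -0.3" --pt "0.4 0 2.5 0.4 -0.3" --pt "0.4 0 2.5 0.4 -0.3" --pt "0.4 0 2.5 0.4 -0.3" --pt "0.4 0 2.5 0.4 -0.3" --pt "0.4 0 2.5 0.4 -0.3" --pt "0.4 0 0 0 0"

```text
t: 10.65
eef_pos: [525.4, -181.2, -13.5]
tcp_rot: [-0.473, 1.568, -0.664]
ft_force: [-0.7, -4.8, 5.9]
opening: 0.598
```

```bash
cat > look.py <<'E'
from h import *
import sys
f=sys.argv[1];s,R=tool()
print('t',round(s['t'],2),'bay',bay(s['eef_pos']),'z',s['eef_pos'][2].round(1),'head',np.degrees(np.arctan2(R[1,1],R[0,1])).round(1),'F',s['ft_force'].round(1))
# corners of tray seen in side view (blue), and wrist rib row
c=shot('side','s'+f);hsv=cv2.cvtColor(c['pixels'],cv2.COLOR_RGB2HSV)
m=cv2.inRange(hsv,(105,140,40),(125,255,255));m[:,:200]=0
n,l,st,ce=cv2.connectedComponentsWithStats(m);
for i in range(1,n):
    if st[i,4]>80:
        q=cv2.findContours((l==i).astype(np.uint8),0,2)[0];q=max(q,key=len)
        h=cv2.approxPolyDP(cv2.convexHull(q),3,True).reshape(-1,2);print('blue',st[i,4],h.tolist())
t=shot('top','t'+f);hsv=cv2.cvtColor(t['pixels'],cv2.COLOR_RGB2HSV)
m=cv2.inRange(hsv,(105,140,40),(125,255,255));m[:,:242]=0;m[:150]=0;m[320:]=0
y,x=np.where(m>0)
q=max(cv2.findContours(m,0,2)[0],key=cv2.contourArea)
h=cv2.approxPolyDP(cv2.convexHull(q),3,True).reshape(-1,2)
for u,v in h: print('top',(int(u),int(v)),'bay@z40',bay(plane(t,u,v,40)),'@60',bay(plane(t,u,v,60)))
E
python3 look.py 6
```

```text
t 10.65 bay [-240.1   11.7] z -13.5 head 79.0 F [-0.7 -4.8  5.9]
blue 203 [[637, 109], [628, 105], [639, 77]]
blue 1191 [[365, 229], [361, 241], [328, 265], [295, 242], [297, 231], [324, 214]]
blue 966 [[223, 285], [227, 282], [286, 324], [286, 335], [281, 336], [229, 298]]
top (310, 216) bay@z40 [-32.7 -62.4] @60 [-33.4 -59.7]
top (360, 228) bay@z40 [-175.4  -51.3] @60 [-174.   -48.8]
top (352, 269) bay@z40 [-170.8   64.8] @60 [-169.5   65.6]
top (326, 264) bay@z40 [-97.7  62.6] @60 [-97.4  63.4]
top (301, 251) bay@z40 [-23.7  38. ] @60 [-24.5  39.2]
```

Request:
apply_moves --pt "0.4 0 2.5 0.4 -0.3" --pt "0.4 0 2.5 0.4 -0.3" --pt "0.4 0 2.5 0.4 -0.3" --pt "0.4 0 2.5 0.4 -0.3" --pt "0.4 0 2.5 0.4 -0.3" --pt "0.4 0 2.5 0.4 -0.3" --pt "0.4 0 2.5 0.4 -0.3" --pt "0.4 0 2.5 0.4 -0.3" --pt "0.4 0 2.5 0.4 -0.3" --pt "0.4 0 2.5 0.4 -0.3"

```text
t: 11.75
eef_pos: [533.6, -157.5, -13.4]
tcp_rot: [-0.52, 1.568, -0.659]
ft_force: [-0.5, -6.5, 6.9]
opening: 0.599
```

Request:
apply_moves --pt "0.4 0 2.5 0.3 -0.3" --pt "0.4 0 2.5 0.3 -0.3" --pt "0.4 0 2.5 0 0" --pt "0.4 0 2.5 0 0" --pt "0.4 0 2 0 0" --pt "0.4 0 0 0 0"

```text
t: 12.35
eef_pos: [535.8, -145.5, -13.5]
tcp_rot: [-0.463, 1.568, -0.592]
ft_force: [1.3, -4.5, 6.6]
opening: 0.6
```

```bash
python3 look.py 7
```

```text
t 12.35 bay [-203.3    6. ] z -13.5 head 82.6 F [ 1.3 -4.5  6.6]
blue 203 [[637, 109], [628, 106], [639, 77]]
blue 1218 [[314, 223], [358, 237], [355, 247], [322, 275], [287, 252], [288, 242]]
blue 964 [[223, 285], [227, 282], [286, 324], [287, 334], [281, 336], [228, 297]]
top (294, 217) bay@z40 [ 10.8 -52.5] @60 [  9.5 -50. ]
top (346, 226) bay@z40 [-136.1  -50.6] @60 [-135.2  -48.1]
top (338, 267) bay@z40 [-131.8   65.5] @60 [-131.    66.3]
top (288, 256) bay@z40 [ 9.5 57.4] @60 [ 8.3 58.3]
```

The nose is about 15 mm past the sill face and lifted, the heel is on the bench, the heading is square and the lateral offset is about 5 mm. Easing off so that the nose rests on the sill, then pushing on the rib.

Request:
apply_moves --pt "0.4 0 0 0 0" --pt "0.4 -1 0 0 0" --pt "0.4 -1 0 0 0" --pt "0.4 -1 0 0 0" --pt "0.4 -1 0 0 0" --pt "0.4 -1 0 0 0" --pt "0.4 -1 0 0 0" --pt "0.4 -1.5 0 0 0" --pt "0.4 -2 0 0 0" --pt "0.4 -2 0 0 0"

```text
t: 13.45
eef_pos: [534.6, -144.5, -2.7]
tcp_rot: [3.04, 1.57, 2.911]
ft_force: [0.7, 0.9, -0.3]
opening: 0.602
```

Request:
apply_moves --pt "0.4 0 2 0 0" --pt "0.4 0 2.5 0 0" --pt "0.4 0 2.5 0 0" --pt "0.4 0 2.5 0 0" --pt "0.4 0 2.5 0 0" --pt "0.4 0 2.5 0 0" --pt "0.4 0 2.5 0 0" --pt "0.4 0 2.5 0 0"

```text
t: 14.25
eef_pos: [537.4, -125.1, -2.7]
tcp_rot: [-2.144, 1.571, -2.273]
ft_force: [-0.5, -3.3, -0.8]
opening: 0.602
```

```bash
python3 look.py 8
```

```text
t 14.25 bay [-182.9    7. ] z -2.7 head 82.6 F [-0.5 -3.3 -0.8]
blue 204 [[637, 109], [628, 106], [639, 77]]
blue 1350 [[354, 241], [351, 251], [317, 281], [282, 258], [283, 249], [310, 227], [329, 226]]
blue 968 [[223, 285], [227, 282], [286, 324], [287, 334], [281, 336], [229, 298]]
top (287, 216) bay@z40 [ 30.5 -52.2] @60 [ 28.9 -49.6]
top (339, 225) bay@z40 [-116.4  -50.3] @60 [-115.8  -47.8]
top (330, 265) bay@z40 [-109.1   63.5] @60 [-108.6   64.4]
top (280, 257) bay@z40 [30.9 63.6] @60 [29.3 64.5]
```

Request:
apply_moves --pt "0.4 0 2.5 0 0" --pt "0.4 0 3 0 0" --pt "0.4 0 3 0 0" --pt "0.4 0 3 0 0" --pt "0.4 0 3 0 0" --pt "0.4 0 3 0 0" --pt "0.4 0 3 0 0" --pt "0.4 0 3 0 0" --pt "0.4 0 3 0 0" --pt "0.4 0 3 0 0"

```text
t: 15.35
eef_pos: [541.3, -95.8, -2.6]
tcp_rot: [-0.873, 1.571, -1.002]
ft_force: [-0.7, -4.4, 0.2]
opening: 0.6
```

Request:
apply_moves --pt "0.4 0 2 0 0" --pt "0.4 0 2 0 0" --pt "0.4 0 2 0 0" --pt "0.4 0 2 0 0" --pt "0.4 0 0 0 0"

```text
t: 15.85
eef_pos: [542.2, -87.8, -2.7]
tcp_rot: [2.636, 1.571, 2.508]
ft_force: [-0.3, -2.7, -0.8]
opening: 0.6
```

```bash
python3 look.py 9
```

```text
t 15.85 bay [-145.3    7. ] z -2.7 head 82.6 F [-0.3 -2.7 -0.8]
blue 204 [[637, 109], [628, 106], [639, 77]]
blue 1403 [[319, 233], [345, 251], [336, 265], [306, 289], [273, 267], [272, 255], [301, 235]]
blue 966 [[223, 285], [227, 282], [286, 324], [287, 334], [281, 336], [229, 298]]
top (274, 213) bay@z40 [ 67.6 -54.7] @60 [ 65.5 -52.1]
top (326, 223) bay@z40 [-79.8 -50.1] @60 [-79.8 -47.6]
top (313, 263) bay@z40 [-61.8  65.5] @60 [-62.   66.4]
top (267, 255) bay@z40 [67.2 63.9] @60 [65.2 64.7]
```

Request:
apply_moves --pt "0.4 0 2 0 0" --pt "0.4 0 2 0 0" --pt "0.4 0 2 0 0" --pt "0.4 0 2 0 0" --pt "0.4 0 0 0 0"

```text
t: 16.45
eef_pos: [543.3, -79.9, -2.7]
tcp_rot: [-0.126, 1.571, -0.255]
ft_force: [0.5, -3.8, 0.3]
opening: 0.598
```

Request:
apply_moves --pt "0.4 0 2 0 0" --pt "0.4 0 2 0 0" --pt "0.4 0 2 0 0" --pt "0.4 0 0 0 0"

```text
t: 16.85
eef_pos: [544.0, -74.0, -2.7]
tcp_rot: [-1.032, 1.571, -1.161]
ft_force: [0.5, -3.4, 0.2]
opening: 0.6
```

Request:
apply_moves --pt "0.4 0 2 0 0" --pt "0.4 0 2 0 0" --pt "0.4 0 0 0 0"

```text
t: 17.15
eef_pos: [544.6, -70.1, -2.6]
tcp_rot: [-0.524, 1.571, -0.652]
ft_force: [-0.1, -3.7, 0.9]
opening: 0.6
```

```bash
python3 look.py 10
```

```text
t 17.15 bay [-127.5    6.9] z -2.6 head 82.6 F [-0.1 -3.7  0.9]
blue 203 [[637, 109], [628, 106], [639, 77]]
blue 1357 [[341, 253], [338, 263], [303, 293], [267, 269], [267, 259], [297, 238], [330, 246]]
blue 962 [[223, 285], [227, 282], [286, 324], [286, 335], [281, 336], [229, 298]]
top (268, 212) bay@z40 [ 84.5 -54.8] @60 [ 82.2 -52.2]
top (319, 221) bay@z40 [-59.7 -52.5] @60 [-59.9 -50. ]
top (308, 262) bay@z40 [-47.7  65. ] @60 [-48.2  65.8]
top (260, 254) bay@z40 [86.8 64.2] @60 [84.4 65. ]
```

Request:
apply_moves --pt "0.4 0 2 0 0" --pt "0.4 0 2 0 0" --pt "0.4 0 0 0 0"

```text
t: 17.55
eef_pos: [545.1, -66.3, -2.6]
tcp_rot: [-0.918, 1.571, -1.047]
ft_force: [-0.8, -3.9, 0.5]
opening: 0.602
```

Request:
apply_moves --pt "0.4 0 2 0 0" --pt "0.4 0 2 0 0" --pt "0.4 0 0 0 0"

```text
t: 17.85
eef_pos: [545.6, -62.4, -2.6]
tcp_rot: [-0.827, 1.571, -0.956]
ft_force: [-0.5, -4.6, 1.6]
opening: 0.602
```

```bash
python3 look.py 11
```

```text
t 17.85 bay [-119.6    6.9] z -2.6 head 82.6 F [-0.5 -4.6  1.6]
blue 203 [[637, 109], [628, 106], [639, 77]]
blue 1378 [[339, 254], [336, 265], [300, 295], [265, 270], [265, 260], [295, 239]]
blue 963 [[223, 285], [227, 282], [286, 324], [286, 335], [281, 336], [229, 298]]
top (315, 220) bay@z40 [-48.3 -53.5] @60 [-48.7 -51. ]
top (304, 261) bay@z40 [-36.4  64. ] @60 [-37.   64.9]
top (257, 253) bay@z40 [95.4 62.8] @60 [92.9 63.6]
top (265, 211) bay@z40 [ 93.2 -56.2] @60 [ 90.8 -53.7]
```

Fz is starting to rise, so the plate has come up onto the fingertips. Raising gently with it.

Request:
apply_moves --pt "0.4 -2 0 0 0" --pt "0.4 -2 0 0 0" --pt "0.4 -2 0 0 0" --pt "0.4 0 0 0 0"

```text
t: 18.35
eef_pos: [545.6, -62.1, 3.6]
tcp_rot: [0.074, 1.571, -0.055]
ft_force: [-0.6, -1.0, 0.3]
opening: 0.6
```

```bash
python3 look.py 12
```

```text
t 18.35 bay [-119.4    7. ] z 3.6 head 82.6 F [-0.6 -1.   0.3]
blue 203 [[637, 109], [628, 106], [639, 77]]
blue 1529 [[308, 235], [338, 255], [336, 264], [300, 298], [266, 275], [264, 264], [292, 241]]
blue 969 [[223, 285], [227, 282], [286, 324], [287, 334], [281, 336], [229, 298]]
top (263, 212) bay@z40 [ 98.3 -52.6] @60 [ 95.7 -50.1]
top (315, 220) bay@z40 [-48.3 -53.5] @60 [-48.7 -51. ]
top (304, 261) bay@z40 [-36.4  64. ] @60 [-37.   64.9]
top (256, 252) bay@z40 [98.6 60.5] @60 [96.1 61.4]
```

Request:
apply_moves --pt "0.4 -2 0 0 0" --pt "0.4 -2 0 0 0" --pt "0.4 -2 0 0 0" --pt "0.4 -2 0 0 0" --pt "0.4 -2 0 0 0" --pt "0.4 0 0 0 0"

```text
t: 19.05
eef_pos: [545.7, -62.4, 13.6]
tcp_rot: [-0.259, 1.57, -0.388]
ft_force: [-0.7, -0.4, -0.3]
opening: 0.6
```

```bash
python3 look.py 13 | grep -v "blue [29]"
```

```text
t 19.05 bay [-119.6    6.8] z 13.6 head 82.6 F [-0.7 -0.4 -0.3]
blue 1494 [[337, 253], [336, 263], [300, 299], [265, 276], [264, 266], [293, 240], [325, 246]]
top (263, 212) bay@z40 [ 98.3 -52.6] @60 [ 95.7 -50.1]
top (315, 220) bay@z40 [-48.3 -53.5] @60 [-48.7 -51. ]
top (304, 261) bay@z40 [-36.4  64. ] @60 [-37.   64.9]
top (256, 253) bay@z40 [98.2 63.2] @60 [95.6 64.1]
```

The tray now lies level on the sill top, with the tips about 4 mm above the plate. Pushing on in small steps.

Request:
apply_moves --pt "0.4 0 2 0 0" --pt "0.4 0 2 0 0" --pt "0.4 0 2 0 0" --pt "0.4 0 2 0 0" --pt "0.4 0 0 0 0"

```text
t: 19.65
eef_pos: [546.6, -54.1, 13.3]
tcp_rot: [-1.618, 1.571, -1.746]
ft_force: [0.2, 0.0, 0.1]
opening: 0.601
```

Request:
apply_moves --pt "0.4 0 2 0 0" --pt "0.4 0 2 0 0" --pt "0.4 0 2 0 0" --pt "0.4 0 0 0 0"

```text
t: 20.05
eef_pos: [547.5, -48.2, 13.4]
tcp_rot: [-0.122, 1.571, -0.251]
ft_force: [-0.7, -1.0, 0.9]
opening: 0.602
```

```bash
python3 look.py 14 | grep -v "blue [29]"
```

```text
t 20.05 bay [-105.4    6.9] z 13.4 head 82.6 F [-0.7 -1.   0.9]
blue 1517 [[336, 255], [335, 264], [298, 301], [263, 277], [262, 268], [291, 242], [322, 246]]
top (260, 211) bay@z40 [107. -54.] @60 [104.3 -51.5]
top (308, 219) bay@z40 [-28.6 -53.2] @60 [-29.3 -50.6]
top (298, 260) bay@z40 [-19.6  63.9] @60 [-20.4  64.8]
top (253, 252) bay@z40 [106.8  61.8] @60 [104.2  62.7]
```

Request:
apply_moves --pt "0.4 -1 2 0 0" --pt "0.4 -1 2 0 0" --pt "0.4 -1 2 0 0" --pt "0.4 0 0 0 0"

```text
t: 20.55
eef_pos: [548.2, -42.2, 16.5]
tcp_rot: [-0.098, 1.571, -0.227]
ft_force: [0.1, -1.8, 0.2]
opening: 0.598
```

Request:
apply_moves --pt "0.4 -1 0 0 0" --pt "0.4 -2 0 0 0" --pt "0.4 -2 0 0 0" --pt "0.4 -2 0 0 0" --pt "0.4 0 0 0 0"

```text
t: 21.05
eef_pos: [548.3, -42.5, 23.6]
tcp_rot: [-0.196, 1.57, -0.324]
ft_force: [0.1, -0.1, -0.3]
opening: 0.602
```

```bash
python3 look.py 15 | grep -v "blue [29]"
```

```text
t 21.05 bay [-99.6   6.9] z 23.6 head 82.6 F [ 0.1 -0.1 -0.3]
blue 1641 [[303, 237], [334, 257], [333, 265], [296, 304], [262, 281], [260, 273], [289, 244]]
top (305, 218) bay@z40 [-19.9 -54.6] @60 [-20.7 -52. ]
top (296, 259) bay@z40 [-13.7  62.1] @60 [-14.6  62.9]
top (251, 252) bay@z40 [112.3  62.7] @60 [109.5  63.5]
top (258, 211) bay@z40 [112.5 -53.1] @60 [109.7 -50.6]
```

Run:
```python
from h import *
for f,P in (('13',[(300,299),(265,276)]),('15',[(296,304),(262,281)])):
    c=load('s'+f)
    for u,v in P: print(f,(u,v),[(z,bay(plane(c,u,v,z)).tolist()) for z in (0,3,8,14)])
w=shot('wrist','w15')['pixels'];s=load('s15')['pixels'][190:340,230:430]
f=lambda p:cv2.LUT(cv2.resize(p[:,:,::-1],(400,300),interpolation=cv2.INTER_CUBIC),(255*(np.arange(256)/255)**.7).astype(np.uint8))
cv2.imwrite('pics/m15.png',np.hstack([f(s),f(w)]))
```

```text
13 (300, 299) [(0, [88.1, 57.1]), (3, [89.6, 58.5]), (8, [92.2, 60.7]), (14, [95.2, 63.4])]
13 (265, 276) [(0, [89.8, -58.8]), (3, [91.3, -57.1]), (8, [93.9, -54.3]), (14, [96.9, -51.0])]
15 (296, 304) [(0, [105.7, 58.9]), (3, [107.2, 60.3]), (8, [109.7, 62.5]), (14, [112.6, 65.2])]
15 (262, 281) [(0, [106.4, -54.0]), (3, [107.9, -52.3]), (8, [110.4, -49.6]), (14, [113.3, -46.3])]
```

View pics/m15.png

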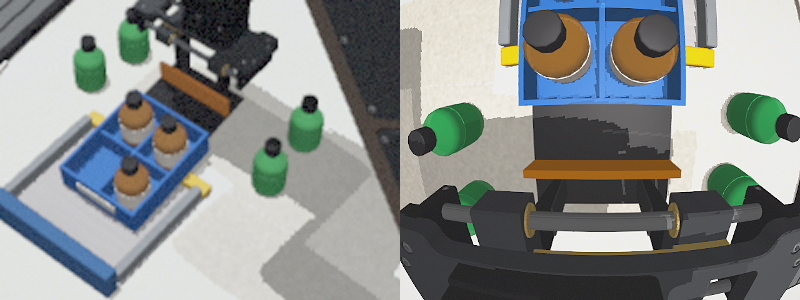

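The tray is straight between the rails with its nose down in the bay, and the bottles and green bystanders stand untouched. Pushing on the last stretch (about 70 mm).

Request:
apply_moves --pt "0.4 0 2 0 0" --pt "0.4 0 3 0 0" --pt "0.4 0 3 0 0" --pt "0.4 0 3 0 0" --pt "0.4 0 3 0 0" --pt "0.4 0 3 0 0" --pt "0.4 0 3 0 0" --pt "0.4 0 3 0 0" --pt "0.4 0 3 0 0" --pt "0.4 0 3 0 0"

```text
t: 22.2
eef_pos: [551.8, -13.5, 23.3]
tcp_rot: [-2.533, 1.571, -2.662]
ft_force: [0.2, -2.4, -1.0]
opening: 0.597
```

```bash
python3 look.py 16 | grep -v "blue [2]"
```

```text
t 22.2 bay [-70.3   7. ] z 23.3 head 82.6 F [ 0.2 -2.4 -1. ]
blue 1730 [[327, 263], [326, 273], [290, 312], [255, 288], [253, 279], [291, 242]]
blue 968 [[223, 285], [232, 285], [286, 324], [287, 334], [281, 336], [229, 298]]
top (248, 210) bay@z40 [140.4 -51.5] @60 [137.2 -49. ]
top (291, 216) bay@z40 [ 19.5 -53.9] @60 [ 18.1 -51.4]
top (282, 258) bay@z40 [25.  65.5] @60 [23.5 66.3]
top (242, 251) bay@z40 [137.3  63.9] @60 [134.2  64.7]
```

Request:
apply_moves --pt "0.4 0 2 0 0" --pt "0.4 0.5 2.5 0 0" --pt "0.4 0.5 2.5 0 0" --pt "0.4 0.5 2.5 0 0" --pt "0.4 0.5 2.5 0 0" --pt "0.4 0.5 2.5 0 0" --pt "0.4 0.5 2.5 0 0" --pt "0.4 0 2.5 0 0" --pt "0.4 0 2.5 0 0" --pt "0.4 0 0 0 0"

```text
t: 23.3
eef_pos: [554.6, 8.6, 20.1]
tcp_rot: [2.469, 1.571, 2.34]
ft_force: [0.5, -0.7, 0.3]
opening: 0.6
```

Request:
apply_moves --pt "0.4 0 1.5 0 0" --pt "0.4 0 1.5 0 0" --pt "0.4 0 1.5 0 0" --pt "0.4 0 1.5 0 0" --pt "0.4 0 0 0 0"

```text
t: 23.8
eef_pos: [555.4, 14.3, 20.3]
tcp_rot: [3.072, 1.571, 2.944]
ft_force: [0.3, 0.1, -0.1]
opening: 0.599
```

```bash
python3 look.py 17 | grep -v "blue [2]"
```

```text
t 23.8 bay [-42.4   7. ] z 20.3 head 82.6 F [ 0.3  0.1 -0.1]
top (242, 209) bay@z40 [157.3 -51.6] @60 [153.9 -49.1]
top (279, 214) bay@z40 [ 53.4 -54.1] @60 [ 51.5 -51.6]
top (271, 256) bay@z40 [55.9 64.8] @60 [54.  65.7]
top (242, 251) bay@z40 [137.3  63.9] @60 [134.2  64.7]
```

```bash
cat > rib.py <<'E'
from h import *
import sys
def fray(c,u,v):
    f=240/np.tan(np.radians(c['fovy'])/2);a=np.array([u-c['cx'],v-c['cy']]);r=np.hypot(*a);th=r/f
    d=np.array([*(np.sin(th)*a/r),np.cos(th)]);return -c['R'].T@c['t'],c['R'].T@d
def rib(w):
    hsv=cv2.cvtColor(w['pixels'],cv2.COLOR_RGB2HSV);m=cv2.inRange(hsv,(6,180,90),(19,255,255));m[:150]=0
    q=max(cv2.findContours(m,0,2)[0],key=cv2.contourArea).reshape(-1,2)
    L,R=q[:,0].min(),q[:,0].max();y0,y1=q[:,1].min(),q[:,1].max()
    for z in (50,55,60,65,70,75,80):
        P=[]
        for u in(L,R):
            o,d=fray(w,u,y1);P.append(o+d*(z-o[2])/d[2])
        print('z',z,'len',np.linalg.norm(P[0]-P[1]).round(1),'mid bay',bay((P[0]+P[1])/2),end='; ')
    print('\n',L,R,y0,y1)
rib(load('w15'))
w=shot('wrist','w17');rib(w)
t=load('t17');hsv=cv2.cvtColor(t['pixels'],cv2.COLOR_RGB2HSV)
print([ (u,hsv[232,u].tolist()) for u in range(224,256,1)])
E
python3 rib.py; python3 d.py 0 0 0 0
```

```text
z 50 len 130.8 mid bay [-95.4   6.8]; z 55 len 126.9 mid bay [-93.2   6.8]; z 60 len 123.0 mid bay [-90.9   6.8]; z 65 len 119.2 mid bay [-88.6   6.8]; z 70 len 115.3 mid bay [-86.3   6.8]; z 75 len 111.5 mid bay [-84.1   6.9]; z 80 len 107.6 mid bay [-81.8   6.9]; 
 197 449 256 286
z 50 len 125.7 mid bay [-39.1   6.8]; z 55 len 121.9 mid bay [-36.7   6.8]; z 60 len 118.1 mid bay [-34.4   6.8]; z 65 len 114.3 mid bay [-32.    6.8]; z 70 len 110.6 mid bay [-29.7   6.9]; z 75 len 106.8 mid bay [-27.4   6.9]; z 80 len 103.0 mid bay [-25.    6.9]; 
 200 446 258 290
[(224, [109, 161, 84]), (225, [109, 165, 85]), (226, [108, 165, 85]), (227, [109, 162, 85]), (228, [109, 162, 63]), (229, [111, 88, 29]), (230, [105, 60, 17]), (231, [105, 13, 38]), (232, [135, 17, 61]), (233, [112, 119, 92]), (234, [110, 174, 85]), (235, [110, 168, 50]), (236, [111, 155, 33]), (237, [108, 183, 39]), (238, [113, 179, 60]), (239, [110, 178, 70]), (240, [109, 185, 69]), (241, [110, 169, 71]), (242, [110, 178, 63]), (243, [109, 182, 59]), (244, [110, 176, 55]), (245, [111, 163, 47]), (246, [110, 174, 47]), (247, [111, 160, 51]), (248, [109, 175, 51]), (249, [111, 157, 52]), (250, [109, 179, 74]), (251, [109, 177, 85]), (252, [110, 174, 85]), (253, [109, 181, 96]), (254, [110, 175, 102]), (255, [110, 170, 102])]
t 23.95 pos [555.5  14.2  20.4] head 82.6 d tool [  20.3  -85.4 -549.1] F [ 0.9 -0.5  0.4] op 0.603066103451951 bay [-42.4   6.9]
```

Request:
apply_moves --pt "0.4 0 1.5 0 0" --pt "0.4 0 1.5 0 0" --pt "0.4 0 1.5 0 0" --pt "0.4 0 1.5 0 0" --pt "0.4 0 0 0 0"

```text
t: 24.45
eef_pos: [556.3, 20.2, 20.3]
tcp_rot: [0.123, 1.571, -0.006]
ft_force: [0.4, -0.7, -0.4]
opening: 0.6
```

```bash
sed -i '/w15/d;s/w17/w18/;s/t17/t18/' rib.py; sed -i "s/^t=load.*/t=shot('top','t18');hsv=cv2.cvtColor(t['pixels'],cv2.COLOR_RGB2HSV)/;s/^print(\[.*/print([(u,int(hsv[232,u,1]),int(hsv[232,u,2]),bay(plane(t,u,232,43)).tolist()) for u in range(226,240)])/" rib.py; python3 rib.py
```

```text
z 50 len 114.0 mid bay [-27.3   7.1]; z 55 len 110.5 mid bay [-25.1   7.1]; z 60 len 107.1 mid bay [-22.9   7.1]; z 65 len 103.7 mid bay [-20.8   7.1]; z 70 len 100.3 mid bay [-18.6   7.1]; z 75 len 96.8 mid bay [-16.4   7.1]; z 80 len 93.4 mid bay [-14.3   7.1]; 
 209 436 249 280
[(226, 165, 85, [189.5, 19.2]), (227, 162, 85, [186.7, 18.7]), (228, 160, 62, [184.0, 18.3]), (229, 106, 29, [181.3, 17.8]), (230, 28, 36, [178.6, 17.4]), (231, 151, 91, [175.8, 17.0]), (232, 159, 80, [173.1, 16.5]), (233, 170, 39, [170.4, 16.1]), (234, 143, 34, [167.7, 15.6]), (235, 180, 61, [164.9, 15.2]), (236, 181, 72, [162.2, 14.8]), (237, 187, 71, [159.5, 14.3]), (238, 166, 72, [156.7, 13.9]), (239, 168, 70, [154.0, 13.4])]
```

The heel has dropped: rib top at 55 mm, tray level, nose about 7 mm from the stop. Lowering a little, then pushing gently up to the stop.

Request:
apply_moves --pt "0.4 4 0 0 0" --pt "0.4 4 0 0 0" --pt "0.4 0 1 0 0" --pt "0.4 0 1 0 0" --pt "0.4 0 1 0 0" --pt "0.4 0 1 0 0" --pt "0.4 0 1 0 0" --pt "0.4 0 0 0 0"

```text
t: 25.35
eef_pos: [556.9, 25.1, 12.4]
tcp_rot: [-0.071, 1.571, -0.199]
ft_force: [0.1, 0.7, -0.8]
opening: 0.601
```

Request:
apply_moves --pt "0.4 0 0.7 0 0" --pt "0.4 0 0.7 0 0" --pt "0.4 0 0 0 0"

```text
t: 25.65
eef_pos: [557.0, 26.2, 12.4]
tcp_rot: [-1.409, 1.57, -1.538]
ft_force: [-1.8, -4.4, 0.5]
opening: 0.599
```

Request:
apply_moves --pt "0.4 0 0.7 0 0" --pt "0.4 0 0.7 0 0" --pt "0.4 0 0 0 0"

```text
t: 25.95
eef_pos: [556.8, 26.4, 12.4]
tcp_rot: [-2.044, 1.569, -2.173]
ft_force: [-4.5, -14.9, 1.5]
opening: 0.601
```

```bash
sed -i "s/w18/w19/;s/t18/t19/" rib.py; python3 rib.py
```

```text
z 50 len 114.6 mid bay [-21.4   6.8]; z 55 len 110.9 mid bay [-19.1   6.8]; z 60 len 107.3 mid bay [-16.8   6.9]; z 65 len 103.7 mid bay [-14.5   6.9]; z 70 len 100.1 mid bay [-12.2   6.9]; z 75 len 96.5 mid bay [-9.9  6.9]; z 80 len 92.8 mid bay [-7.6  6.9]; 
 205 442 254 287
[(226, 160, 86, [189.5, 19.2]), (227, 156, 85, [186.7, 18.7]), (228, 148, 74, [184.0, 18.3]), (229, 169, 95, [181.3, 17.8]), (230, 166, 80, [178.6, 17.4]), (231, 170, 39, [175.8, 17.0]), (232, 161, 38, [173.1, 16.5]), (233, 166, 92, [170.4, 16.1]), (234, 165, 110, [167.7, 15.6]), (235, 164, 90, [164.9, 15.2]), (236, 173, 68, [162.2, 14.8]), (237, 152, 67, [159.5, 14.3]), (238, 150, 63, [156.7, 13.9]), (239, 140, 62, [154.0, 13.4])]
```

The stop has been met (15 N, tray not yielding), and the rib puts the nose at about 181 of 182 mm. Backing off and rising clear.

Request:
apply_moves --pt "0.4 0 -1 0 0" --pt "0.4 0 -4 0 0" --pt "0.4 0 -5 0 0" --pt "0.4 -10 -2 0 0" --pt "0.4 -25 0 0 0" --pt "0.4 -40 0 0 0" --pt "0.4 -40 0 0 0" --pt "0.4 -40 0 0 0" --pt "0.4 0 -40 0 0" --pt "0.4 0 -40 0 0"

```text
t: 27.05
eef_pos: [545.8, -63.8, 169.6]
tcp_rot: [-0.096, 1.567, -0.222]
ft_force: [0.3, -0.1, -0.0]
opening: 0.597
```

Request:
apply_moves --pt "0.4 0 -40 0 0" --pt "0.4 0 -40 0 0" --pt "0.4 0 -40 0 0" --pt "0.4 0 0 0 0" --pt "0.4 0 0 0 0"

```text
t: 27.55
eef_pos: [529.7, -183.0, 167.8]
tcp_rot: [0.264, 1.57, 0.134]
ft_force: [-0.0, -0.3, -1.1]
opening: 0.6
```

Run:
```python
from h import *
t=shot('top','t20');s=shot('side','s20')['pixels'][190:340,230:430]
print(status.state()['ft_force'],status.state()['t'])
f=lambda p:cv2.LUT(cv2.resize(p[:,:,::-1],(400,300),interpolation=cv2.INTER_CUBIC),(255*(np.arange(256)/255)**.7).astype(np.uint8))
cv2.imwrite('pics/m20.png',np.hstack([f(s),f(t['pixels'][180:300,210:370])]))
hsv=cv2.cvtColor(t['pixels'],cv2.COLOR_RGB2HSV);m=cv2.inRange(hsv,(8,150,80),(19,255,255));m[:200]=0;m[:,:290]=0;m[320:]=0
q=max(cv2.findContours(m,0,2)[0],key=cv2.contourArea).reshape(-1,2)
w=np.array([plane(t,u,v,55)[:2] for u,v in q],np.float32);r=cv2.minAreaRect(w);print(r,bay(r[0]))
```

```text
[ 0.84901752 -0.57831416 -0.57250574] 27.65
((559.0425415039062, 41.019832611083984), (4.516655445098877, 106.35963439941406), 82.51358032226562) [-15.4   6.8]
```

View pics/m20.png

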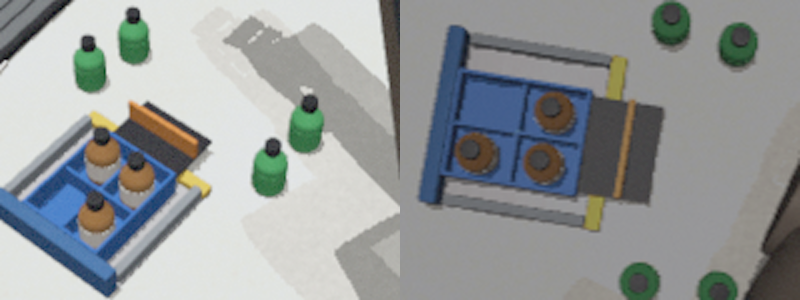

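The tray lies flat against the stop and behind the sill, bottles upright. The rib measures at bay x -15.4 (nose about 181.6 of 182), y +7 mm, square. Handing in.

```bash
python3 -c "
from cell import env
env.job_done()"
```

```text
the job is handed in; nothing more can be done
```

The tray is in the bay, flat against the blue stop, and the job is handed in at about 27.7 s of the 54 s allowed. I pressed the heel plate until the nose was up, slid the tray over the sill while turning it about 5° to square it, and let it see-saw down. I then pushed it on the rib until it met the stop at about 15 N, and backed the arm off.

**Last checks:**
- **Position:** the nose is about 0.5 mm from the stop and 7 mm off the bay's middle line. The tray is square to within a few mrad.
- **Flat:** the rib top read 55 mm just before the last push, which is the level height, and the tray looks flat and wholly behind the sill in the last pictures.
- **Bottles and arm:** all three amber bottles stand in the tray, the green ones are where they were, and the arm is clear (wrist force about 1 N). I did not measure the beaker and carton at the end; the arm stayed well away from both.

**What disagreed:** the fingers touched the plate with the reported tool height at about -4 mm, roughly 37 mm lower than the stated fingertip length implies. The side camera showed the same offset. I found the plate by touch and used that contact height for the rest.

The nose lift onto the sill was not measured directly. I take it from how far I pressed and from the nose passing about 15 mm over the sill with no rise in push force.

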